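Stroke-test the slide faders and draw out the one that sticks

ROBOT

A 7-joint arm with a two-finger parallel gripper is mounted at the origin on the work surface. World frame = base frame: x ahead of the robot, y to its left, z up, the work surface at z = 0. Lengths are in m, angles in rad, forces in N, time in s.
With the tool pointing down it reaches from about 0.4 to 0.9 m from the base axis. Payload 5.5 kg.
Tool frame: the origin (TCP) lies where the fingers leave the gripper's body, on its centre line; the fingertips stand 66 mm ahead of it and the grasp point (between the pads) lies 47 mm ahead of it; z points along the fingers, y is the direction in which the jaws open and shut (so a half turn about z gives the same grasp; the last joint's range is limited). The gripper opens to 92 mm and grips with 3 to 60 N. Pads are 19 mm wide; open, the fingers measure 130 mm over their backs; the gripper's body (75 mm by 190 mm) begins 47 mm behind the grasp point.
Start: joints at [-1.006, 0.501, -0.427, 1.55, 0.221, 1.138, -0.21], TCP at [0.193, 0.621, 0.292] pointing down, gripper open.
Joint ranges: [-2.88, 2.88], [-0.31, 2.03], [-1.54, 1.56], [0.2, 2.42], [-1.41, 4.55], [0.19, 2.02], [-2.57, 2.57]. Speed limits (rad/s): [2.57, 2.57, 3.14, 3.14, 3.14, 3.14, 3.14].

INTERFACE

Orientations are given as a unit quaternion [x, y, z, w].
In Python, from bench import get_obs, grab_frame, hand_in gives the robot as it stands.
- The arm moves only by the tool drive_tool, never from a script. Its argument "deltas" is one flat list of numbers, 7 for each row, row after row: the closure, from -1 (fully open) to 1 (shut), then the shift along the tool's x, y, z in mm, then the turn, a rotation vector about the tool's x, y, z in degrees. A call has exactly 8 rows; each row shifts and turns the commanded pose from where the row before left it, along the tool's axes as they then stand; what a row does not reach is not made up. A row lasts 1/8 s, in which the tool goes at most 62.5 mm and 10.7 degrees, less where a joint would pass 70% of its speed; a pose out of reach is approached as far as the arm can. A call is refused whole if a number of a shift passes 62.5 or a number of a turn 10.7, either way. A call with a gripper value outside its range is refused whole. The fingers move at their own pace and stop on an object; "force" is the grip in N (left out, the last holds). Time passes only in rows, so rows that do not move let the fingers close, or fill a call up. It gives the time, the measured TCP pose, the force and the opening at its end, in the units of the state.
- get_obs(): the state, without advancing time (a new reading comes with each control period).
- grab_frame(name): name is "scene" or "top" or "wrist"; returns a dict with "pixels" (384x512x3 uint8, red, green, blue), "intrinsics" (3x3 intrinsics, pixels), "origin" and "rotation" of the camera in the world. Camera axes: x right, y up, looking along -z (the intrinsics and any distortion apply to the point x, -y, -z); pixel columns grow to the right and rows downward; lengths in m; the calibration is good to about 2 mm. A picture is of the moment at which its call begins. There is no depth.
- hand_in(): hands the job in, once; it reports no verdict.
The state is a dict: "time": time; "qpos": joint angles; "qd": joint speeds; "joint_efforts": joint torques, N m; "eef_pos": TCP position; "orientation": TCP orientation; "force": force on the tool from outside, world axes, zero at the start; "ft_torque": the same for the moment, N m; "gripper_width": opening from 0.0 (shut) to 1.0 (fully open).
Only numpy, scipy, OpenCV 4.12 (cv2) and the standard library are available. Lean on these libraries where they do the work, as an engineer would, in place of code of your own. Each camera call takes 0.05 s, during which the arm holds its last target. There are 200 camera calls.

TASK

Push every slide fader's knob through its stroke, away from the robot, as far as it will go: one of the four sticks part way (push it up to where it stops, do not force it). Then use the hook in the wire loop of the sticking fader to drag it out of its bay until it lies flat on the rack's apron wholly in front of the dividers, and put the hook back in its rest. Leave the three sound faders in their bays with their knobs fully home, and do not disturb the things around.

Things in the scene. Friction and masses are not known exactly. Their poses are not given: they have to be found in the camera images.
- rack: Fixed grey test rack. Origin on the bench (z = 0) under the middle of its row of four bays; x to its back (away from the robot), y left, z up. Bays 37 mm wide at y = -72, -24, 24, 72 mm, open in front, between dividers from x = -35 to 57 mm (top z = 20 mm); back wall's face at x = 57 mm (top z = 26 mm). Floor: a plate 204 mm wide, x = -202 to 63 mm, top z = 4 mm.
- apron (a point): Centre of the apron: the bare front of the rack's plate, level with the bay floors, from x = -202 to -35 mm of the rack's frame, 204 mm wide; this point is on its top, 118 mm in front of the rack's origin.
- hook: Hand hook: a wooden handle 110 x 16 x 16 mm along the tool's x axis with a 6 mm steel shank beyond its +x end that turns down to make a right-angle hook. Origin at the middle of the handle; 90 g. It lies level in its rest with the hook pointing down.
- hook_tip (a point): The lower end of the hook: 85 mm ahead (+x) of the handle's middle and 47 mm below it. The down-turned part is 6 mm thick and straight.
- hook_rest: Fixed rest of the hook: base 110 x 50 x 8 mm, and two forks at x = -42 and +42 mm, 8 mm thick, with notches 24 mm wide, notch floor at z = 47 mm, cheeks up to z = 59 mm, 40 mm wide over all. Origin on the bench under its middle; x along the handle. The hook lies in it with its handle's middle 55 mm above this origin, its hook towards +x.
- parts_tray: Bystander: grey open tray of small components, 120 x 90 x 35 mm, origin at the centre of its underside.
- meter: Bystander: orange hand-held meter lying flat, 170 (x) x 80 x 40 mm, origin at the centre of its underside.
- bottle: Bystander: white bottle, 64 mm diameter, 150 mm high, origin at the centre of its underside.
- fader_a: Slide fader (a): loose black housing with aluminium face, 110 x 34 x 24 mm, 0.3 kg, lying in a bay of the rack with 0 to 8 mm still to go to the bay's back wall. All four look alike. Origin at the centre of its underside; x along its length to the back; face at z = 24 mm.
- slide_a (a joint): How far fader a's knob has been pushed, m: 0 at the front, 0.050 at the end of its stroke (towards the back, +x of the fader). A sound fader has a steady drag of 1.5 to 3 N and stays where it is left. A sticking one stops dead at about 0.013 to 0.017 m and cannot be pushed farther.
- knob_a (a point): Middle of the top of fader a's knob, 46 mm above the fader's underside. The knob is 10 mm (x) by 14 mm (y) and stands 22 mm above the face, 2 mm of it gap; it lies 25 mm in front of the fader's middle at joint 0 and 25 mm behind it at 0.050.
- bail_a (a point): Centre of the level steel wire loop at the front end of fader a, 67 mm in front of its middle and 14 mm above its underside. Wire 5 mm thick; clear opening 17 mm wide (y) and 21 mm long (x).
- fader_b: Slide fader (b): loose black housing with aluminium face, 110 x 34 x 24 mm, 0.3 kg, lying in a bay of the rack with 0 to 8 mm still to go to the bay's back wall. All four look alike. Origin at the centre of its underside; x along its length to the back; face at z = 24 mm.
- slide_b (a joint): How far fader b's knob has been pushed, m: 0 at the front, 0.050 at the end of its stroke (towards the back, +x of the fader). A sound fader has a steady drag of 1.5 to 3 N and stays where it is left. A sticking one stops dead at about 0.013 to 0.017 m and cannot be pushed farther.
- knob_b (a point): Middle of the top of fader b's knob, 46 mm above the fader's underside. The knob is 10 mm (x) by 14 mm (y) and stands 22 mm above the face, 2 mm of it gap; it lies 25 mm in front of the fader's middle at joint 0 and 25 mm behind it at 0.050.
- bail_b (a point): Centre of the level steel wire loop at the front end of fader b, 67 mm in front of its middle and 14 mm above its underside. Wire 5 mm thick; clear opening 17 mm wide (y) and 21 mm long (x).
- fader_c: Slide fader (c): loose black housing with aluminium face, 110 x 34 x 24 mm, 0.3 kg, lying in a bay of the rack with 0 to 8 mm still to go to the bay's back wall. All four look alike. Origin at the centre of its underside; x along its length to the back; face at z = 24 mm.
- slide_c (a joint): How far fader c's knob has been pushed, m: 0 at the front, 0.050 at the end of its stroke (towards the back, +x of the fader). A sound fader has a steady drag of 1.5 to 3 N and stays where it is left. A sticking one stops dead at about 0.013 to 0.017 m and cannot be pushed farther.
- knob_c (a point): Middle of the top of fader c's knob, 46 mm above the fader's underside. The knob is 10 mm (x) by 14 mm (y) and stands 22 mm above the face, 2 mm of it gap; it lies 25 mm in front of the fader's middle at joint 0 and 25 mm behind it at 0.050.
- bail_c (a point): Centre of the level steel wire loop at the front end of fader c, 67 mm in front of its middle and 14 mm above its underside. Wire 5 mm thick; clear opening 17 mm wide (y) and 21 mm long (x).
- fader_d: Slide fader (d): loose black housing with aluminium face, 110 x 34 x 24 mm, 0.3 kg, lying in a bay of the rack with 0 to 8 mm still to go to the bay's back wall. All four look alike. Origin at the centre of its underside; x along its length to the back; face at z = 24 mm.
- slide_d (a joint): How far fader d's knob has been pushed, m: 0 at the front, 0.050 at the end of its stroke (towards the back, +x of the fader). A sound fader has a steady drag of 1.5 to 3 N and stays where it is left. A sticking one stops dead at about 0.013 to 0.017 m and cannot be pushed farther.
- knob_d (a point): Middle of the top of fader d's knob, 46 mm above the fader's underside. The knob is 10 mm (x) by 14 mm (y) and stands 22 mm above the face, 2 mm of it gap; it lies 25 mm in front of the fader's middle at joint 0 and 25 mm behind it at 0.050.
- bail_d (a point): Centre of the level steel wire loop at the front end of fader d, 67 mm in front of its middle and 14 mm above its underside. Wire 5 mm thick; clear opening 17 mm wide (y) and 21 mm long (x).
Not all that is in view belongs to the job. Leave any yellow look-alike of the fader_c alone.

How it is judged:
By the outcome, as a careful person would: the job done as asked, in the order asked, and still so for the second after the job is handed in, with the robot touching nothing.
It also fails if it takes over 72 s, if anything falls off the work surface, if the arm or the gripper's body presses on something with over 40 N, if the wrist force passes 120 N, or if a joint passes its speed limit or range.

## Working session

There is one attempt and no reset: what is moved stays moved. The work goes in short steps, Python scripts to look and compute and a tool call to move; the robot and the scene stay as the last step left them, time stands still between calls to the robot, and variables do not carry over. Pictures are saved under pics/ and viewed, about 8 in all and at most 12, crops included, and the job is handed in when it is done.

Besides the shell and the picture viewer there is one more tool, called after "Emit:" by a JSON object that holds its "fn" and its "kwargs". drive_tool: Moves the arm, as the interface text tells. Its arguments: {"type":"object","properties":{"deltas":{"type":"array"},"force":{"type":"number"}},"required":["deltas"]}

```bash
mkdir -p pics
cat > h.py <<'E'
import numpy as np, cv2
from bench import get_obs, grab_frame, hand_in
from scipy.spatial.transform import Rotation as R
def grab(n):
    f=grab_frame(n); f={k:(np.array(v) if k!='name' else v) for k,v in f.items()}; return f
def save(f,fn): cv2.imwrite('pics/'+fn,cv2.cvtColor(f['pixels'],cv2.COLOR_RGB2BGR))
def ray(f,u,v):
    K=f['intrinsics']; d=np.array([(u-K[0,2])/K[0,0],-(v-K[1,2])/K[1,1],-1.]); return f['origin'],f['rotation']@d
def onz(f,u,v,z):
    o,d=ray(f,u,v); return o+d*(z-o[2])/d[2]
def proj(f,p):
    K=f['intrinsics']; c=f['rotation'].T@(np.asarray(p)-f['origin']); return np.array([K[0,2]+K[0,0]*c[0]/-c[2],K[1,2]+K[1,1]*-c[1]/-c[2]])
E
python3 - <<'E'
from h import *
import pickle
d={n:grab(n) for n in('top','scene')}
pickle.dump(d,open('f0.pkl','wb'))
for n in d: save(d[n],n+'0.png'); print(n,{k:v for k,v in d[n].items() if k!='pixels'})
print(get_obs())
E
```

```text
top {'intrinsics': array([[405.42425647,   0.        , 254.76706569],
       [  0.        , 405.42425647, 191.46567214],
       [  0.        ,   0.        ,   1.        ]]), 'origin': array([0.46333798, 0.0219357 , 1.10061776]), 'rotation': array([ 0.0336979 , -0.05283923, -0.70386093,  0.70756785])}
scene {'intrinsics': array([[373.62540951,   0.        , 254.23429423],
       [  0.        , 373.62540951, 189.33388047],
       [  0.        ,   0.        ,   1.        ]]), 'origin': array([1.18988007, 0.26944481, 0.82868146]), 'rotation': array([0.18657514, 0.28642252, 0.7756806 , 0.53053884])}
{'time': 0.1, 'qpos': array([-1.0057773 ,  0.5017823 , -0.4267831 ,  1.55134718,  0.2207941 ,
        1.13834085, -0.21028672]), 'qd': array([-9.62062863e-04, -1.42110595e-03, -8.07766048e-05, -1.66230862e-03,
       -7.41437758e-04,  5.06030421e-04, -6.23982232e-04]), 'joint_efforts': array([-1.03159400e-02, -5.67877042e+01, -5.83789676e+00, -2.79917639e+01,
       -6.89344970e-02,  2.40244361e-02,  3.03836418e-05]), 'eef_pos': array([0.19311427, 0.6200925 , 0.29126142]), 'orientation': array([ 1.50318481e-01,  9.88637204e-01, -8.98521345e-04, -1.63776493e-04]), 'force': array([-0.56215124, -0.00406957,  0.6142649 ]), 'ft_torque': array([-0.00068909,  0.01244359,  0.01674426]), 'gripper_width': 0.9990117536330818}
```

```bash
sed -i "s/return f$/f['rotation']=R.from_quat(f['rotation']).as_matrix(); return f/" h.py; sed -i "s/^    f=grab_frame(n); /    f=grab_frame(n); /" h.py
python3 - <<'E'
import cv2
for n in('top','scene'):
    i=cv2.imread(f'pics/{n}0.png'); cv2.imwrite(f'pics/{n}0b.png',cv2.resize(i,(800,600),interpolation=cv2.INTER_CUBIC))
E
cat h.py | head -8
```

```text
import numpy as np, cv2
from bench import get_obs, grab_frame, hand_in
from scipy.spatial.transform import Rotation as R
def grab(n):
    f=grab_frame(n); f={k:(np.array(v) if k!='name' else v) for k,v in f.items()}; f['rotation']=R.from_quat(f['rotation']).as_matrix(); return f
def save(f,fn): cv2.imwrite('pics/'+fn,cv2.cvtColor(f['pixels'],cv2.COLOR_RGB2BGR))
def ray(f,u,v):
    K=f['intrinsics']; d=np.array([(u-K[0,2])/K[0,0],-(v-K[1,2])/K[1,1],-1.]); return f['origin'],f['rotation']@d
```

View pics/top0b.png

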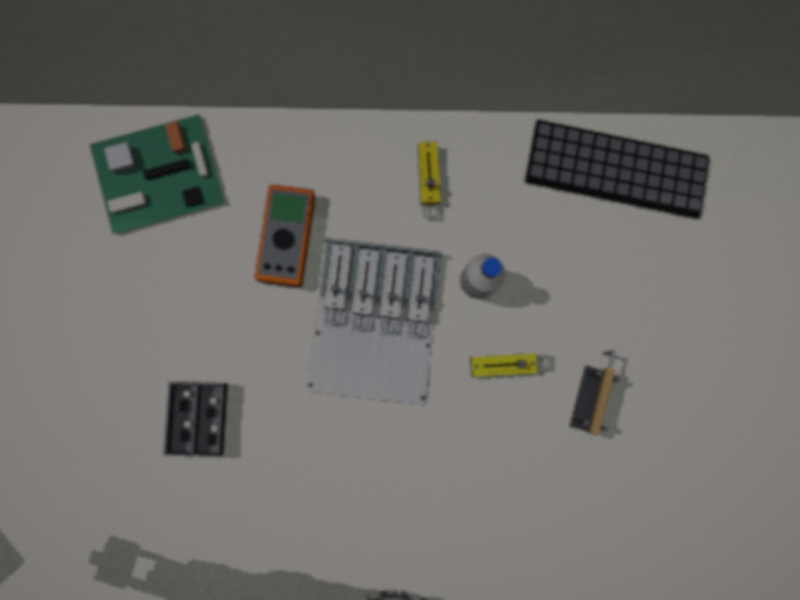

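View pics/scene0b.png

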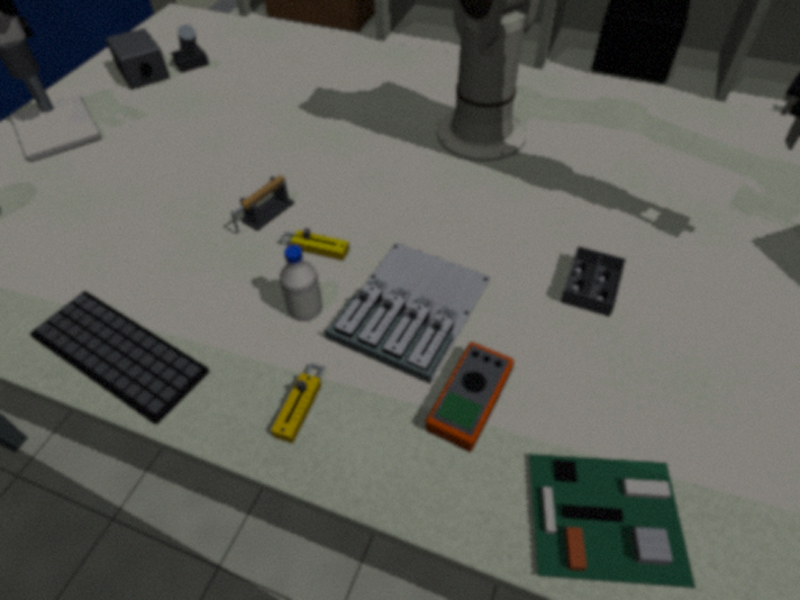

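Top: rack at ≈(375,320) of the 800-wide picture with four faders, hook in its rest at ≈(597,400), bottle right of the rack (483,275), meter on its left; two yellow look-alikes. Now a close crop for edges.

Run:
```python
import cv2,numpy as np
i=cv2.imread('pics/top0.png')
a=cv2.resize(i[145:265,190:290],None,fx=5,fy=5,interpolation=cv2.INTER_CUBIC) # 500x600
b=cv2.resize(i[215:285,358:408],None,fx=6,fy=6,interpolation=cv2.INTER_CUBIC) #300x420
c=np.zeros((600,800,3),np.uint8); c[:,:500]=a; c[:420,500:]=b
for k in range(0,100,20): cv2.putText(c,str(190+k),(k*5,10),0,.35,(0,0,255)); cv2.line(c,(k*5,0),(k*5,600),(0,0,255),1)
for k in range(0,120,20): cv2.putText(c,str(145+k),(0,k*5+10),0,.35,(0,0,255)); cv2.line(c,(0,k*5),(500,k*5),(0,0,255),1)
for k in range(0,70,10): cv2.putText(c,str(215+k),(500,k*6+10),0,.35,(0,0,255)); cv2.line(c,(500,k*6),(800,k*6),(0,0,255),1)
for k in range(0,50,10): cv2.putText(c,str(358+k),(500+k*6,10),0,.35,(0,0,255)); cv2.line(c,(500+k*6,0),(500+k*6,420),(0,0,255),1)
cv2.imwrite('pics/crop0.png',c)
```

```text
(no output)
```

View pics/crop0.png

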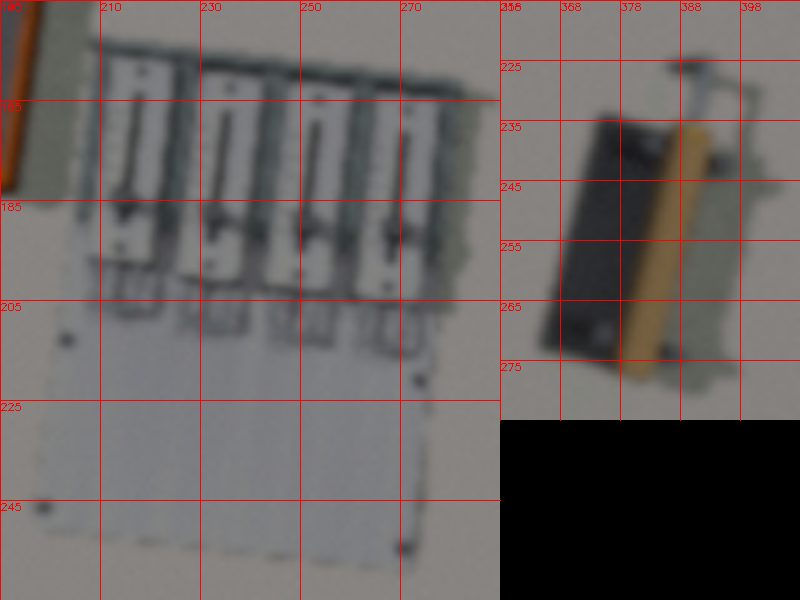

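Run:
```python
from h import *
import pickle
d=pickle.load(open('f0.pkl','rb'))
for n in d:
    q=d[n]['rotation']
    if q.shape==(4,): d[n]['rotation']=R.from_quat(q).as_matrix()
pickle.dump(d,open('f0.pkl','wb'))
t=d['top']
m=lambda u,v,z:(onz(t,u,v,z)*1000).round(1)[:2]
fl,fr=m(198.5,250.5,4),m(273,259,4); print('front corners',fl,fr,np.linalg.norm(fl-fr))
bl,br=m(208,153.5,26),m(282,161.5,26); print('back top',bl,br,np.linalg.norm(bl-br))
h,e=m(390.3,236.2,63),m(381.5,276.5,63); print('handle',h,e,np.linalg.norm(h-e),(h+e)/2)
hsv=cv2.cvtColor(t['pixels'],cv2.COLOR_RGB2HSV)
msk=cv2.inRange(hsv,(8,90,60),(25,255,255))
n,l,s,c=cv2.connectedComponentsWithStats(msk)
for k in range(1,n):
    if s[k,4]>40:
        print(s[k],c[k],cv2.minAreaRect(np.argwhere(l==k)[:,::-1].astype(np.float32)))
# knob pixels fader guess
for u,v in[(215,187),(233.5,190.5),(251.5,191.5),(269.5,192)]: print('knob',m(u,v,46))
print(R.from_quat(get_obs()['orientation']).as_matrix().round(3))
```

```text
front corners [ 528.6 -295.6] [586.5 230.7] 529.4753063174901
back top [-4971.3 -2237. ] [-4505.2  2390.2] 4650.615986081843
handle [ -399.8 22485.7] [ 5666.9 20913.5] 6267.109519547269 [ 2633.55 21699.6 ]
[106  78  12  19 146] [111.48630137  87.08219178] ((111.43846130371094, 87.10769653320312), (17.979686737060547, 8.156638145446777), 74.74488067626953)
[163 118  38  66 596] [183.38590604 152.67785235] ((182.0226287841797, 150.3512725830078), (30.62569236755371, 63.01370620727539), 8.652542114257812)
[377 236  16  42 272] [384.45588235 256.39705882] ((384.6834411621094, 256.2892761230469), (7.027819633483887, 41.948272705078125), 14.470293045043945)
knob [-5538.1 -3206.3]
knob [-5159.4 -1142.4]
knob [-5061.    865.3]
knob [-5018.6  2876.8]
[[-0.955  0.297 -0.001]
 [ 0.297  0.955 -0.002]
 [ 0.    -0.002 -1.   ]]
```

Run:
```python
from h import *
import pickle
t=pickle.load(open('f0.pkl','rb'))['top']
m=lambda u,v,z:(onz(t,u,v,z/1000)*1000).round(1)[:2]
fl,fr=m(198.5,250.5,4),m(273,259,4); print('front corners',fl,fr,np.linalg.norm(fl-fr))
bl,br=m(208,153.5,26),m(282,161.5,26); print('back top',bl,br,np.linalg.norm(bl-br))
a=fl-fr; yaw=np.arctan2(-a[0],a[1]); b=bl-br; print('yaw',np.degrees([yaw,np.arctan2(-b[0],b[1])]))
mid=(fl+fr)/2; bm=(bl+br)/2; ax=bm-mid; print('mid',mid,'back mid',bm,np.linalg.norm(ax),np.degrees(np.arctan2(ax[1],ax[0])))
y=np.arctan2(ax[1],ax[0]); print('origin', mid+202*np.array([np.cos(y),np.sin(y)]), bm-63*np.array([np.cos(y),np.sin(y)]))
h,e=m(390.3,236.2,63),m(381.5,276.5,63); print('handle',h,e,np.linalg.norm(h-e),(h+e)/2,np.degrees(np.arctan2(*(h-e)[::-1])))
for u,v in[(215,187),(233.5,190.5),(251.5,191.5),(269.5,192)]: print('knob',m(u,v,46))
```

```text
front corners [438.7 142.1] [416.8 -57. ] 200.30082376265955
back top [697.9 119.4] [677.8 -80.3] 200.7089933211763
yaw [-6.27701416 -5.74751967]
mid [427.75  42.55] back mid [687.85  19.55] 261.1149363785993 -5.053379979901013
origin [628.96483944  24.75706918] [625.09487681  25.09928041]
handle [ 477.8 -354.6] [ 376.1 -328.3] 105.04560914193415 [ 426.95 -341.45] -14.499256312571099
knob [604.3  97.8]
knob [595.4  49.3]
knob [593.1   2.1]
knob [592.1 -45.1]
```

```bash
cat >> h.py <<'E'
def plan(wps, grip=-1):
    """wps: list of (x,y,z mm, yaw deg of tool y axis, nrows); prints rows from current pose (tool down)"""
    o=get_obs(); p=np.array(o['eef_pos'])*1000; M=R.from_quat(o['orientation']).as_matrix()
    yaw=np.degrees(np.arctan2(M[1,1],M[0,1])); rows=[]
    for x,y,z,w,n in wps:
        dp=(np.array([x,y,z])-p)/n; dw=((w-yaw+180)%360-180)/n
        for k in range(n):
            a=np.radians(yaw); ty=np.array([np.cos(a),np.sin(a),0]); tz=np.array([0,0,-1.]); tx=np.cross(ty,tz)
            rows.append([grip]+[round(float(dp@t),1) for t in(tx,ty,tz)]+[0,0,round(-dw,1)]); yaw+=dw
        p=np.array([x,y,z],float)
    for k in range(0,len(rows),8): print(','.join(str(v) for r in rows[k:k+8] for v in r))
def st():
    o=get_obs(); M=R.from_quat(o['orientation']).as_matrix()
    print('t',round(o['time'],2),'p',(np.array(o['eef_pos'])*1000).round(1),'yaw',np.degrees(np.arctan2(M[1,1],M[0,1])).round(2),'F',np.array(o['force']).round(1),'z',M[:,2].round(3),'g',round(o['gripper_width'],3))
E
python3 - <<'E'
from h import *
plan([(540,25,290,-5.5,16)],1)
import pickle
t=pickle.load(open('f0.pkl','rb'))['top']
hsv=cv2.cvtColor(t['pixels'],cv2.COLOR_RGB2HSV)
m=cv2.inRange(hsv,(100,120,60),(130,255,255)); n,l,s,c=cv2.connectedComponentsWithStats(m)
for k in range(1,n):
    if s[k,4]>20: print(s[k],c[k],onz(t,*c[k],.15))
E
```

```text
1,-31.8,-29.1,0.1,0,0,4.9,1,-34.1,-26.3,0.1,0,0,4.9,1,-36.2,-23.3,0.1,0,0,4.9,1,-38.1,-20.1,0.1,0,0,4.9,1,-39.7,-16.8,0.1,0,0,4.9,1,-40.9,-13.3,0.1,0,0,4.9,1,-41.9,-9.8,0.1,0,0,4.9,1,-42.6,-6.2,0.1,0,0,4.9
1,-43.0,-2.5,0.1,0,0,4.9,1,-43.0,1.1,0.1,0,0,4.9,1,-42.8,4.8,0.1,0,0,4.9,1,-42.2,8.4,0.1,0,0,4.9,1,-41.3,12.0,0.1,0,0,4.9,1,-40.2,15.5,0.1,0,0,4.9,1,-38.7,18.8,0.1,0,0,4.9,1,-37.0,22.1,0.1,0,0,4.9
[309 165  12  12 112] [314.26785714 170.69642857] [ 0.63139222 -0.14560363  0.15      ]
```

Emit:
{"fn": "drive_tool", "kwargs": {"deltas": [1,-31.8,-29.1,0,0,0,4.9,1,-34.1,-26.3,0,0,0,4.9,1,-36.2,-23.3,0,0,0,4.9,1,-38.1,-20.1,0,0,0,4.9,1,-39.7,-16.8,0,0,0,4.9,1,-40.9,-13.3,0,0,0,4.9,1,-41.9,-9.8,0,0,0,4.9,1,-42.6,-6.2,0,0,0,4.9], "force": 20}}

```text
time: 1.1
eef_pos: [0.3667, 0.3214, 0.292]
orientation: [0.474, 0.88, -0.0, -0.0]
force: [-0.0, 0.4, 0.8]
gripper_width: 0.177
```

Emit:
{"fn": "drive_tool", "kwargs": {"deltas": [1,-43,-2.5,0,0,0,4.9,1,-43,1.1,0,0,0,4.9,1,-42.8,4.8,0,0,0,4.9,1,-42.2,8.4,0,0,0,4.9,1,-41.3,12,0,0,0,4.9,1,-40.2,15.5,0,0,0,4.9,1,-38.7,18.8,0,0,0,4.9,1,-37,22.1,0,0,0,4.9]}}

```text
time: 2.1
eef_pos: [0.5393, 0.0237, 0.2919]
orientation: [0.742, 0.67, -0.0, -0.0]
force: [0.9, 0.7, -0.6]
gripper_width: 0.004
```

Run:
```python
from h import *
import pickle
st()
w=grab('wrist'); pickle.dump(w,open('w1.pkl','wb')); st()
print(w['origin'],w['rotation'].round(3).tolist(),w['intrinsics'][0,0])
i=cv2.cvtColor(w['pixels'],cv2.COLOR_RGB2BGR); i=cv2.resize(i,(768,576),interpolation=cv2.INTER_CUBIC)
cv2.imwrite('pics/w1.png',i)
```

```text
t 2.1 p [539.3  23.7 291.9] yaw -5.84 F [ 0.9  0.7 -0.6] z [-0.001  0.    -1.   ] g 0.004
t 2.15 p [541.8  16.9 292.2] yaw -6.43 F [ 4.3 -4.8  1.4] z [ 0.002 -0.004 -1.   ] g 0.007
[0.54724058 0.10624141 0.38469149] [[0.995, 0.098, 0.031], [-0.103, 0.948, 0.302], [0.001, -0.304, 0.953]] 295.47855245837604
```

View pics/w1.png

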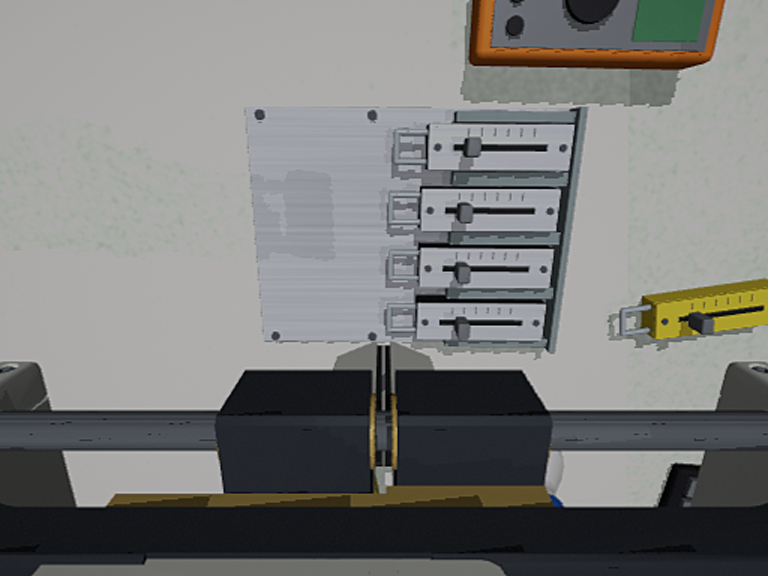

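Wrist picture: all four faders, bays and the apron seen sharply; plate corners at (245,107) and (262,343), knobs at x≈465–472 (2× pixels).

Run:
```python
from h import *
import pickle
w=pickle.load(open('w1.pkl','rb'))
m=lambda u,v,z:(onz(w,u/1.5,v/1.5,z/1000)*1000)[:2]
print('screws',[m(u,v,4).round(1).tolist() for u,v in[(260,115),(372,115),(275,336),(372,336)]])
A,B=m(245.5,107,4),m(263,342.5,4); print('front',A.round(1),B.round(1),np.linalg.norm(A-B))
a=A-B; print('yaw',np.degrees(np.arctan2(-a[0],a[1])))
C,D=m(587.5,107,26),m(553,352,26); b=C-D; print('backtop',C.round(1),D.round(1),np.linalg.norm(b),np.degrees(np.arctan2(-b[0],b[1])))
ax=(C+D)/2-(A+B)/2; print('len',np.linalg.norm(ax),np.degrees(np.arctan2(ax[1],ax[0])))
yaw=np.radians((np.degrees(np.arctan2(-a[0],a[1]))+np.degrees(np.arctan2(ax[1],ax[0])))/2)
ex=np.array([np.cos(yaw),np.sin(yaw)]);ey=np.array([-ex[1],ex[0]])
O=((A+B)/2+202*ex+(C+D)/2-63*ex)/2; print('O',O,np.degrees(yaw))
rk=lambda p:np.array([(p-O)@ex,(p-O)@ey]).round(1)
for n,kn,s1,s2,bl in[('1',(472,140),(438,148),(563,148),(409,147)),('2',(464,205),(430,210),(549,210),(404,210)),('3',(463,264),(427,268),(543,269),(402,267)),('4',(462,321),(424,322),(538,322),(401,319))]:
    S=(m(*s1,28)+m(*s2,28))/2
    print(n,'knobtop',m(*kn,50).round(1),rk(m(*kn,50)),'screws',rk(m(*s1,28)),rk(m(*s2,28)),'bail',rk(m(*bl,18)))
```

```text
screws [[452.2, 141.1], [541.4, 131.9], [430.3, -50.0], [520.3, -59.3]]
front [441.8 148.2] [417.9 -55.3] 204.91932319339443
yaw -6.686601176809553
backtop [703.4 119.4] [680.4 -81.6] 202.38725739147623 -6.544413581027432
len 263.49238366889085 -5.996174624459434
O [629.95221807  24.98106043] -6.341387900634494
1 knobtop [611.5 104.9] [-27.2  77.4] screws [-48.6  71.7] [47.3 72.5] bail [-70.3  72.3]
2 knobtop [603.6  59.4] [-30.   31.3] screws [-52.9  24.5] [42.3 25.2] bail [-73.1  23. ]
3 knobtop [600.7  14. ] [-27.8 -14.2] screws [-53.4 -23.5] [ 43.2 -23.6] bail [-73.8 -25.4]
4 knobtop [597.6 -33.6] [-25.7 -61.8] screws [-54.2 -71.8] [ 44.5 -71. ] bail [-73.6 -73.1]
```

```bash
cat >> h.py <<'E'
O=np.array([630.,25.]); YAW=-6.3; _a=np.radians(YAW); ex=np.array([np.cos(_a),np.sin(_a)]); ey=np.array([-ex[1],ex[0]])
def W(x,y): return O+x*ex+y*ey
def RK(p): p=np.array(p[:2])-O; return np.array([p@ex,p@ey]).round(1)
def rst(): o=get_obs(); st(); print('rack',RK(np.array(o['eef_pos'])*1000),'Frack',np.round([np.array(o['force'])[:2]@ex,np.array(o['force'])[:2]@ey],1))
E
python3 - <<'E'
from h import *
rst(); plan([(*W(-62,72),240,YAW,3),(*W(-62,72),100,YAW,5)],1)
E
```

```text
t 2.15 p [541.8  16.9 292.2] yaw -6.43 F [ 4.3 -4.8  1.4] z [ 0.002 -0.004 -1.   ] g 0.007
rack [-86.8 -17.7] Frack [ 4.8 -4.3]
1,29.9,8.2,17.4,0,0,-0.0,1,29.9,8.2,17.4,0,0,-0.0,1,29.9,8.2,17.4,0,0,-0.0,1,0.0,0.0,28.0,0,0,-0.0,1,0.0,0.0,28.0,0,0,-0.0,1,0.0,0.0,28.0,0,0,-0.0,1,0.0,0.0,28.0,0,0,-0.0,1,0.0,0.0,28.0,0,0,-0.0
```

Emit:
{"fn": "drive_tool", "kwargs": {"deltas": [1,29.9,8.2,17.4,0,0,0,1,29.9,8.2,17.4,0,0,0,1,29.9,8.2,17.4,0,0,0,1,0,0,30,0,0,0,1,0,0,30,0,0,0,1,0,0,30,0,0,0,1,0,0,25,0,0,0,1,0,0,5,0,0,0]}}

```text
time: 3.15
eef_pos: [0.5706, 0.1115, 0.1179]
orientation: [0.741, 0.671, -0.002, -0.001]
force: [0.9, 0.3, -0.3]
gripper_width: 0.009
```

```bash
python3 -c "
from h import *
rst()"
```

```text
t 3.15 p [570.6 111.5 117.9] yaw -5.67 F [ 0.9  0.3 -0.3] z [-0.004 -0.001 -1.   ] g 0.009
rack [-68.5  79.4] Frack [0.9 0.4]
```

Emit:
{"fn": "drive_tool", "kwargs": {"deltas": [1,-3.5,3,8,0,0,0.6,1,-3.5,3.5,8,0,0,0,1,0,0,1,0,0,0,1,0,6,0,0,0,0,1,0,6,0,0,0,0,1,0,6,0,0,0,0,1,0,5,0,0,0,0,1,0,3,0,0,0,0]}}

```text
time: 4.15
eef_pos: [0.6043, 0.1013, 0.1032]
orientation: [0.745, 0.667, 0.0, -0.0]
force: [-2.0, 1.7, 3.7]
gripper_width: 0.003
```

```bash
python3 -c "
from h import *
rst()
w=grab('wrist'); i=cv2.cvtColor(w['pixels'],cv2.COLOR_RGB2BGR); cv2.imwrite('pics/w2.png',cv2.resize(i,(768,576)));rst()"
```

```text
t 4.15 p [604.3 101.3 103.2] yaw -6.29 F [-2.   1.7  3.7] z [ 0.  0. -1.] g 0.003
rack [-33.9  73.1] Frack [-2.2  1.4]
t 4.2 p [604.7 101.2 103.2] yaw -6.29 F [-0.6  0.   2.7] z [ 0.001  0.    -1.   ] g 0.005
rack [-33.5  73. ] Frack [-0.6 -0.1]
```

View pics/w2.png

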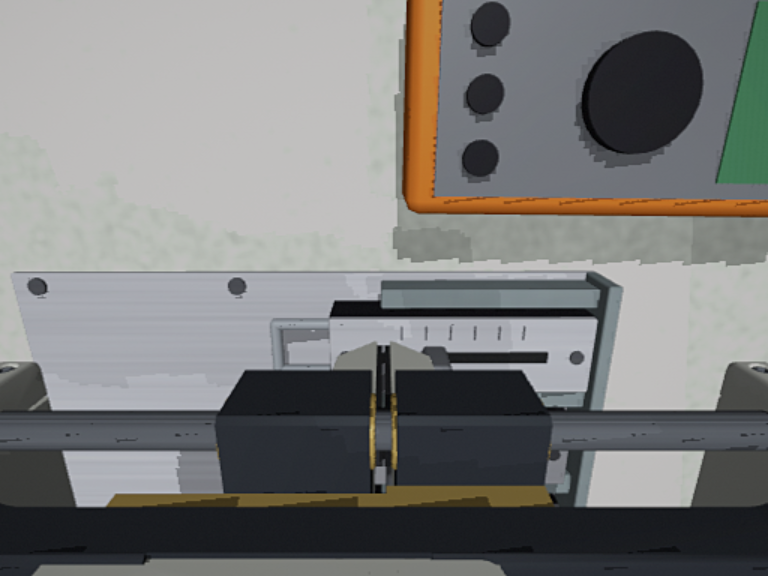

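Wrist picture: finger behind the knob of the left fader; knob at (436,355) has moved to roughly tick 12 mm (ticks from x=402, 24 px per 10 mm).

Emit:
{"fn": "drive_tool", "kwargs": {"deltas": [1,0,1,0,0,0,0,1,0,1,0,0,0,0,1,0,1,0,0,0,0,1,0,1,0,0,0,0,1,0,1,0,0,0,0,1,0,1,0,0,0,0,1,0,1,0,0,0,0,1,0,0,0,0,0,0]}}

```text
time: 5.2
eef_pos: [0.6111, 0.1005, 0.1031]
orientation: [0.745, 0.667, 0.0, 0.0]
force: [-1.7, 0.9, 4.6]
gripper_width: 0.005
```

```bash
python3 -c "
from h import *
rst()"
```

```text
t 5.2 p [611.1 100.5 103.1] yaw -6.29 F [-1.7  0.9  4.6] z [ 0.  0. -1.] g 0.005
rack [-27.  73.] Frack [-1.8  0.8]
```

Emit:
{"fn": "drive_tool", "kwargs": {"deltas": [1,0,5,-3,0,0,0,1,0,5,0,0,0,0,1,0,5,0,0,0,0,1,0,5,0,0,0,0,1,0,3,0,0,0,0,1,0,1,0,0,0,0,1,0,1,0,0,0,0,1,0,1,0,0,0,0]}}

```text
time: 6.2
eef_pos: [0.6367, 0.0974, 0.106]
orientation: [0.745, 0.667, -0.0, -0.0]
force: [-1.6, -0.0, -0.6]
gripper_width: 0.006
```

```bash
python3 -c "
from h import *
rst()"
```

```text
t 6.2 p [636.7  97.4 106. ] yaw -6.29 F [-1.6 -0.  -0.6] z [-0. -0. -1.] g 0.006
rack [-1.3 72.7] Frack [-1.6 -0.2]
```

Emit:
{"fn": "drive_tool", "kwargs": {"deltas": [1,0,1,0,0,0,0,1,0,1,0,0,0,0,1,0,1,0,0,0,0,1,0,1,0,0,0,0,1,0,0.5,0,0,0,0,1,0,0.5,0,0,0,0,1,0,0,0,0,0,0,1,0,0,0,0,0,0]}}

```text
time: 7.2
eef_pos: [0.6418, 0.097, 0.106]
orientation: [0.745, 0.667, 0.0, 0.0]
force: [-1.2, -0.2, 0.2]
gripper_width: 0.005
```

```bash
python3 -c "
from h import *
rst()"
```

```text
t 7.2 p [641.8  97.  106. ] yaw -6.29 F [-1.2 -0.2  0.2] z [ 0. -0. -1.] g 0.005
rack [ 3.8 72.8] Frack [-1.2 -0.3]
```

Emit:
{"fn": "drive_tool", "kwargs": {"deltas": [1,0,1,0,0,0,0,1,0,1,0,0,0,0,1,0,0.5,0,0,0,0,1,0,0.5,0,0,0,0,1,0,0.5,0,0,0,0,1,0,0.5,0,0,0,0,1,0,0.5,0,0,0,0,1,0,0,0,0,0,0]}}

```text
time: 8.2
eef_pos: [0.6463, 0.0967, 0.106]
orientation: [0.745, 0.667, 0.0, -0.0]
force: [-1.5, 0.1, 1.3]
gripper_width: 0.004
```

```bash
python3 -c "
from h import *
rst()
w=grab('wrist'); i=cv2.cvtColor(w['pixels'],cv2.COLOR_RGB2BGR); cv2.imwrite('pics/w3.png',cv2.resize(i[160:300,160:440],None,fx=2.8,fy=2.8));rst()"
```

```text
t 8.2 p [646.3  96.7 106. ] yaw -6.28 F [-1.5  0.1  1.3] z [ 0.  0. -1.] g 0.004
rack [ 8.3 73.1] Frack [-1.5 -0. ]
t 8.25 p [646.3  96.7 106. ] yaw -6.28 F [-1.3  1.1  1.5] z [ 0.  0. -1.] g 0.007
rack [ 8.3 73. ] Frack [-1.4  1. ]
```

View pics/w3.png

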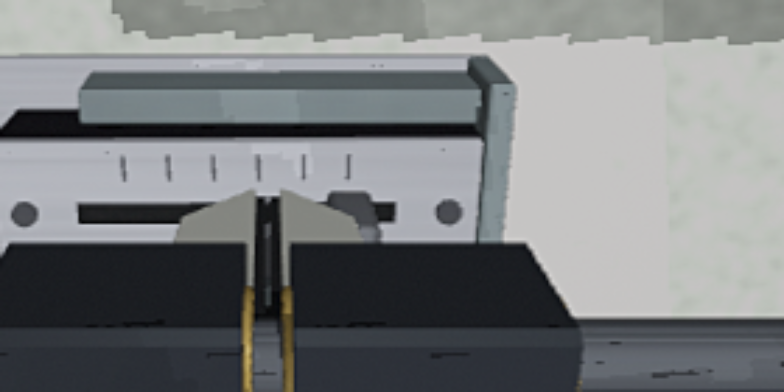

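Knob top at (350,195) is just short of the 50 mm tick (349,165), about 2 mm left after parallax.

Emit:
{"fn": "drive_tool", "kwargs": {"deltas": [1,0,0.5,0,0,0,0,1,0,0.5,0,0,0,0,1,0,0.5,0,0,0,0,1,0,0.5,0,0,0,0,1,0,0.5,0,0,0,0,1,0,0.5,0,0,0,0,1,0,0.5,0,0,0,0,1,0,0.5,0,0,0,0]}}

```text
time: 9.25
eef_pos: [0.6481, 0.0966, 0.1057]
orientation: [0.745, 0.667, -0.002, -0.002]
force: [-9.6, 1.5, 7.1]
gripper_width: 0.009
```

```bash
python3 -c "
from h import *
rst()"
```

```text
t 9.25 p [648.1  96.6 105.7] yaw -6.26 F [-9.6  1.5  7.1] z [-0.005  0.    -1.   ] g 0.009
rack [10.1 73.1] Frack [-9.7  0.5]
```

Emit:
{"fn": "drive_tool", "kwargs": {"deltas": [1,0,-8,0,0,0,0,1,0,-2,-25,0,0,0,1,-24.5,-30,0,0,0,0,1,-24.5,-30,0,0,0,0,1,0,0,25,0,0,0,1,0,10,0,0,0,0,1,0,10,0,0,0,0,1,0,8,0,0,0,0]}}

```text
time: 10.25
eef_pos: [0.6044, 0.0522, 0.1066]
orientation: [0.745, 0.667, 0.0, 0.0]
force: [-2.5, 0.1, 0.9]
gripper_width: 0.005
```

```bash
python3 -c "
from h import *
rst()"
```

```text
t 10.25 p [604.4  52.2 106.6] yaw -6.27 F [-2.5  0.1  0.9] z [ 0.001  0.    -1.   ] g 0.005
rack [-28.4  24.2] Frack [-2.5 -0.2]
```

Emit:
{"fn": "drive_tool", "kwargs": {"deltas": [1,0,0.5,0,0,0,0,1,0,0.5,0,0,0,0,1,0,0.5,0,0,0,0,1,0,0.5,0,0,0,0,1,0,0.5,0,0,0,0,1,0,0.5,0,0,0,0,1,0,0.5,0,0,0,0,1,0,0.5,0,0,0,0]}}

```text
time: 11.25
eef_pos: [0.607, 0.0517, 0.1061]
orientation: [0.745, 0.667, 0.0, -0.0]
force: [-2.4, 0.2, 3.8]
gripper_width: 0.01
```

```bash
python3 -c "
from h import *
rst()"
```

```text
t 11.25 p [607.   51.7 106.1] yaw -6.28 F [-2.4  0.2  3.8] z [-0.  0. -1.] g 0.01
rack [-25.8  24. ] Frack [-2.5 -0. ]
```

Emit:
{"fn": "drive_tool", "kwargs": {"deltas": [1,0,0.5,0,0,0,0,1,0,0.5,0,0,0,0,1,0,0.5,0,0,0,0,1,0,0.5,0,0,0,0,1,0,0.5,0,0,0,0,1,0,0.5,0,0,0,0,1,0,0.5,0,0,0,0,1,0,0.5,0,0,0,0]}}

```text
time: 12.25
eef_pos: [0.6094, 0.0514, 0.1059]
orientation: [0.745, 0.667, -0.001, -0.001]
force: [-8.3, 1.6, 9.0]
gripper_width: 0.003
```

```bash
python3 -c "
from h import *
rst()"
```

```text
t 12.25 p [609.4  51.4 105.9] yaw -6.27 F [-8.3  1.6  9. ] z [-0.004  0.    -1.   ] g 0.003
rack [-23.4  24. ] Frack [-8.4  0.7]
```

The second fader from the left (y=+24) stops dead at ≈16.5 mm, with force rising to 8 N: that is the sticking one. Now the other two.

Emit:
{"fn": "drive_tool", "kwargs": {"deltas": [1,0,-8,0,0,0,0,1,0,-2,-25,0,0,0,1,-24,-14,0,0,0,0,1,-24,-14,0,0,0,0,1,0,0,25,0,0,0,1,0,10,0,0,0,0,1,0,10,0,0,0,0,1,0,10,0,0,0,0]}}

```text
time: 13.25
eef_pos: [0.5988, 0.0044, 0.1065]
orientation: [0.745, 0.667, 0.0, 0.0]
force: [-2.1, 0.4, -0.7]
gripper_width: 0.004
```

Emit:
{"fn": "drive_tool", "kwargs": {"deltas": [1,0,7,0,0,0,0,1,0,7,0,0,0,0,1,0,7,0,0,0,0,1,0,7,0,0,0,0,1,0,6,0,0,0,0,1,0,4,0,0,0,0,1,0,2,0,0,0,0,1,0,2,0,0,0,0]}}

```text
time: 14.25
eef_pos: [0.638, -0.0001, 0.106]
orientation: [0.745, 0.667, -0.001, -0.002]
force: [-10.4, 1.3, 8.8]
gripper_width: 0.006
```

```bash
python3 -c "
from h import *
rst()"
```

```text
t 14.25 p [ 6.38e+02 -1.00e-01  1.06e+02] yaw -6.28 F [-10.4   1.3   8.8] z [-0.004  0.    -1.   ] g 0.006
rack [ 10.7 -24.1] Frack [-10.5   0.1]
```

Emit:
{"fn": "drive_tool", "kwargs": {"deltas": [1,0,-8,0,0,0,0,1,0,-2,-25,0,0,0,1,-24,-31,0,0,0,0,1,-24,-31,0,0,0,0,1,0,0,25,0,0,0,1,0,10,0,0,0,0,1,0,10,0,0,0,0,1,0,10,0,0,0,0]}}

```text
time: 15.25
eef_pos: [0.5935, -0.0432, 0.1064]
orientation: [0.745, 0.667, -0.0, -0.0]
force: [-3.2, 0.1, 2.1]
gripper_width: 0.004
```

Emit:
{"fn": "drive_tool", "kwargs": {"deltas": [1,0,7,0,0,0,0,1,0,7,0,0,0,0,1,0,7,0,0,0,0,1,0,7,0,0,0,0,1,0,6,0,0,0,0,1,0,4,0,0,0,0,1,0,2,0,0,0,0,1,0,2,0,0,0,0]}}

```text
time: 16.25
eef_pos: [0.632, -0.0479, 0.106]
orientation: [0.745, 0.667, -0.002, -0.002]
force: [-11.1, 2.0, 11.9]
gripper_width: 0.001
```

```bash
python3 -c "
from h import *
rst()"
```

```text
t 16.25 p [632.  -47.9 106. ] yaw -6.29 F [-11.1   2.   11.9] z [-0.006  0.001 -1.   ] g 0.001
rack [ 10.  -72.3] Frack [-11.3   0.8]
```

```bash
python3 -c "
from h import *
plan([(*W(0,-72),106,YAW,1),(*W(-10,-72),246,YAW,4),(485,-356,246,75.5,11)],-1)"
```

```text
-1,0.3,-10.0,0.0,0,0,0.0,-1,-0.0,-2.5,-35.0,0,0,-0.0,-1,-0.0,-2.5,-35.0,0,0,-0.0,-1,-0.0,-2.5,-35.0,0,0,-0.0,-1,-0.0,-2.5,-35.0,0,0,-0.0,-1,-29.3,-8.4,0.0,0,0,-7.4,-1,-28.0,-12.1,0.0,0,0,-7.4,-1,-26.2,-15.6,0.0,0,0,-7.4
-1,-23.9,-18.9,0.0,0,0,-7.4,-1,-21.3,-21.8,0.0,0,0,-7.4,-1,-18.3,-24.4,0.0,0,0,-7.4,-1,-15.0,-26.6,0.0,0,0,-7.4,-1,-11.4,-28.3,0.0,0,0,-7.4,-1,-7.7,-29.5,0.0,0,0,-7.4,-1,-3.8,-30.3,0.0,0,0,-7.4,-1,0.2,-30.5,0.0,0,0,-7.4
```

Emit:
{"fn": "drive_tool", "kwargs": {"deltas": [1,0,-10,0,0,0,0,1,0,-2.5,-35,0,0,0,1,0,-2.5,-35,0,0,0,1,0,-2.5,-35,0,0,0,1,0,-2.5,-35,0,0,0,-1,-29.3,-8.4,0,0,0,-7.4,-1,-28,-12.1,0,0,0,-7.4,-1,-26.2,-15.6,0,0,0,-7.4]}}

```text
time: 17.25
eef_pos: [0.5799, -0.1317, 0.2462]
orientation: [0.601, 0.799, 0.0, 0.001]
force: [0.8, -0.5, -0.4]
gripper_width: 0.278
```

Emit:
{"fn": "drive_tool", "kwargs": {"deltas": [-1,-23.9,-18.9,0,0,0,-7.4,-1,-21.3,-21.8,0,0,0,-7.4,-1,-18.3,-24.4,0,0,0,-7.4,-1,-15,-26.6,0,0,0,-7.4,-1,-11.4,-28.3,0,0,0,-7.4,-1,-7.7,-29.5,0,0,0,-7.4,-1,-3.8,-30.3,0,0,0,-7.4,-1,0.2,-30.5,0,0,0,-7.4]}}

```text
time: 18.25
eef_pos: [0.4863, -0.3575, 0.246]
orientation: [0.128, 0.992, -0.0, 0.001]
force: [0.5, 0.3, 0.4]
gripper_width: 0.996
```

Run:
```python
from h import *
import pickle
grab('top'); st()
w=grab('wrist'); pickle.dump(w,open('w4.pkl','wb')); st()
i=cv2.cvtColor(w['pixels'],cv2.COLOR_RGB2BGR); cv2.imwrite('pics/w4.png',cv2.resize(i,(768,576)))
hsv=cv2.cvtColor(w['pixels'],cv2.COLOR_RGB2HSV); m=cv2.inRange(hsv,(8,90,60),(25,255,255))
n,l,s,c=cv2.connectedComponentsWithStats(m)
for k in range(1,n):
    if s[k,4]>100: print(s[k],cv2.minAreaRect(np.argwhere(l==k)[:,::-1].astype(np.float32)))
```

```text
t 18.3 p [ 483.4 -362.7  246. ] yaw 75.32 F [-1.9 -3.2  0.7] z [-0.    -0.005 -1.   ] g 0.999
t 18.35 p [ 484.  -361.1  245.9] yaw 74.84 F [-0.2 -0.6 -0. ] z [-0.    -0.003 -1.   ] g 1.001
[ 254   59   22  125 2062] ((263.8567199707031, 121.15258026123047), (17.61817169189453, 124.0083236694336), 2.602562189102173)
[357 107 107  62 506] ((407.1968994140625, 125.2408447265625), (31.288503646850586, 113.00165557861328), 58.15754699707031)
[ 86 265  12  48 180] ((91.24638366699219, 288.420166015625), (10.508260726928711, 47.0744514465332), 1.2188751697540283)
[412 265  14  48 222] ((418.8849182128906, 288.3528137207031), (47.17282485961914, 11.814925193786621), 87.51044464111328)
[244 332 125   5 150] ((306.0, 334.0), (124.0, 4.0), -0.0)
```

View pics/w4.png

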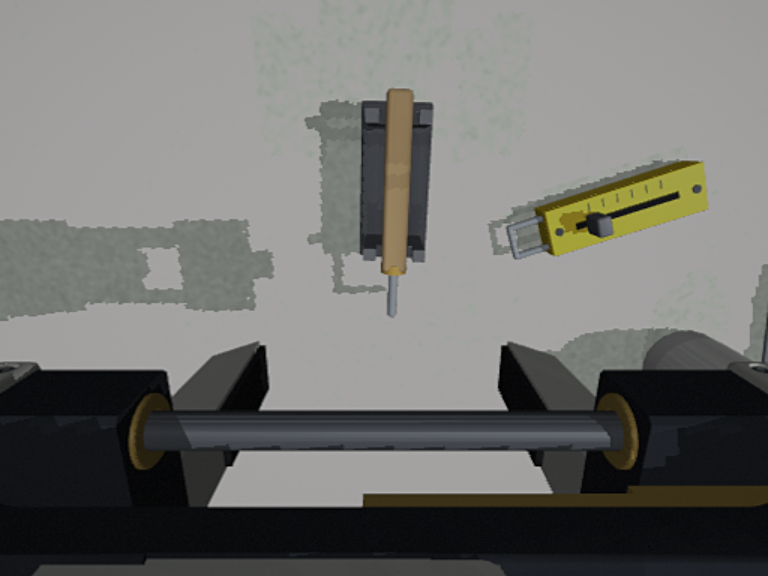

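Handle runs (400,90)–(394,272), free in its rest, hook end at (392,316); yellow look-alike to its right at (620,210).

Run:
```python
from h import *
import pickle
w=pickle.load(open('w4.pkl','rb'))
m=lambda u,v,z:(onz(w,u/1.5,v/1.5,z/1000)*1000)[:2]
e,h=m(400,89.5,63),m(394.5,267,63); print(e,h,np.linalg.norm(h-e),(e+h)/2,np.degrees(np.arctan2(*(h-e)[::-1])))
# rest base corners at z=8.. fork tops z=59: front cheeks
print('rear cheeks',m(371,114,59),m(426,114,59),'front cheeks',m(370,254,59),m(419,254,59))
a=(m(371,114,59)+m(426,114,59))/2;b=(m(370,254,59)+m(419,254,59))/2;print((a+b)/2,np.degrees(np.arctan2(*(b-a)[::-1])))
c=(e+h)/2
plan([(c[0],c[1],150,np.degrees(np.arctan2(*(h-e)[::-1]))+90,5),(c[0],c[1],102,np.degrees(np.arctan2(*(h-e)[::-1]))+90,3)],0)
```

```text
[ 375.1446126  -324.73069512] [ 475.85155742 -353.58764374] 104.75978339687754 [ 425.49808501 -339.15916943] -15.989325869248361
rear cheeks [ 383.22553625 -344.2036721 ] [ 391.46099917 -312.92516455] front cheeks [ 464.47829648 -366.94977629] [ 472.49942207 -336.31745131]
[ 427.91606349 -340.09901606] -15.870126846445443
0,12.4,1.2,19.2,0,0,0.2,0,12.4,1.1,19.2,0,0,0.2,0,12.4,1.1,19.2,0,0,0.2,0,12.5,1.1,19.2,0,0,0.2,0,12.5,1.0,19.2,0,0,0.2,0,0.0,0.0,16.0,0,0,0.0,0,0.0,0.0,16.0,0,0,0.0,0,0.0,0.0,16.0,0,0,0.0
```

Emit:
{"fn": "drive_tool", "kwargs": {"deltas": [0,12.1,1.2,19.2,0,0,0.2,0,12.1,1.1,19.2,0,0,0.2,0,12.1,1.1,19.2,0,0,0.2,0,12.2,1.1,19.2,0,0,0,0,12.2,1,19.2,0,0,0,0,0,0,20,0,0,0,0,0,0,20,0,0,0,0,0,0,8,0,0,0]}}

```text
time: 19.35
eef_pos: [0.4293, -0.3339, 0.1009]
orientation: [0.135, 0.991, 0.0, -0.0]
force: [-0.5, 0.3, -0.2]
gripper_width: 0.504
```

Emit:
{"fn": "drive_tool", "kwargs": {"deltas": [1,0,0,0,0,0,0,1,0,0,0,0,0,0,1,0,0,0,0,0,0,1,0,0,0,0,0,0,1,0,0,0,0,0,0,1,0,0,0,0,0,0,1,0,0,0,0,0,0,1,0,0,0,0,0,0], "force": 40}}

```text
time: 20.35
eef_pos: [0.4292, -0.3368, 0.1029]
orientation: [0.136, 0.991, -0.001, 0.001]
force: [-1.4, -5.1, 1.2]
gripper_width: 0.169
```

```bash
python3 -c "
from h import *
st()"
```

```text
t 20.35 p [ 429.2 -336.8  102.9] yaw 74.39 F [-1.4 -5.1  1.2] z [ 0.001 -0.003 -1.   ] g 0.169
```

```bash
python3 -c "
from h import *
print(W(-151,24))
plan([(429.2,-336.8,173,74.4,3),(*W(-151,24),173,83.7,12),(*W(-151,24),140,83.7,1)],1)"
```

```text
[482.54551919  65.42494391]
1,0.0,0.0,-23.4,0,0,-0.0,1,0.0,0.0,-23.4,0,0,-0.0,1,0.0,0.0,-23.4,0,0,-0.0,1,4.7,33.5,0.0,0,0,-0.8,1,4.3,33.5,0.0,0,0,-0.8,1,3.8,33.6,0.0,0,0,-0.8,1,3.4,33.6,0.0,0,0,-0.8,1,2.9,33.7,0.0,0,0,-0.8
1,2.5,33.7,0.0,0,0,-0.8,1,2.0,33.8,0.0,0,0,-0.8,1,1.5,33.8,0.0,0,0,-0.8,1,1.1,33.8,0.0,0,0,-0.8,1,0.6,33.8,0.0,0,0,-0.8,1,0.2,33.8,0.0,0,0,-0.8,1,-0.3,33.8,0.0,0,0,-0.8,1,0.0,0.0,33.0,0,0,0.0
```

Emit:
{"fn": "drive_tool", "kwargs": {"deltas": [1,0,-3,-18,0,0,0,1,0,0,-24,0,0,0,1,0,0,-28,0,0,0,1,4.7,33.5,0,0,0,-0.8,1,4.3,33.5,0,0,0,-0.8,1,3.8,33.6,0,0,0,-0.8,1,3.4,33.6,0,0,0,-0.8,1,2.9,33.7,0,0,0,-0.8]}}

```text
time: 21.35
eef_pos: [0.4504, -0.1681, 0.1728]
orientation: [0.099, 0.995, 0.0, 0.0]
force: [0.8, -0.4, -0.0]
gripper_width: 0.173
```

Emit:
{"fn": "drive_tool", "kwargs": {"deltas": [1,2.5,33.7,0,0,0,-0.8,1,2,33.8,0,0,0,-0.8,1,1.5,33.8,0,0,0,-0.8,1,1.1,33.8,0,0,0,-0.8,1,0.6,33.8,0,0,0,-0.8,1,0.2,33.8,0,0,0,-0.8,1,-0.3,33.8,0,0,0,-0.5,1,0,0,15,0,0,0]}}

```text
time: 22.35
eef_pos: [0.4811, 0.0689, 0.1585]
orientation: [0.051, 0.999, 0.001, 0.002]
force: [0.2, -0.9, -1.3]
gripper_width: 0.174
```

Run:
```python
from h import *
import pickle
rst()
d={n:grab(n) for n in('top','scene')}; rst()
pickle.dump(d,open('f5.pkl','wb'))
o=get_obs(); M=R.from_quat(o['orientation']).as_matrix(); p=np.array(o['eef_pos'])
tip=p+M@np.array([-.0836,0,.0949]); print('tip',tip*1000,RK(tip*1000))
u,v=proj(d['top'],tip),proj(d['scene'],tip); print(u,v)
b=np.array([*W(-65,24)/1000,.018]); print('bail',proj(d['top'],b),proj(d['scene'],b))
c=np.zeros((600,800,3),np.uint8)
for k,(n,q,s) in enumerate((('top',u,6),('scene',v,6))):
    x0,y0=int(q[0])-33,int(q[1])-50
    i=cv2.cvtColor(d[n]['pixels'],cv2.COLOR_RGB2BGR)[y0:y0+100,x0:x0+66]; i=cv2.resize(i,None,fx=6,fy=6,interpolation=cv2.INTER_CUBIC)
    for P,col in((tip,(0,0,255)),(b,(0,255,0))):
        z=(proj(d[n],P)-[x0,y0]+.5)*6; cv2.drawMarker(i,tuple(int(a) for a in z),col,0,12,1)
    c[:,k*400:k*400+396]=i
cv2.imwrite('pics/w5.png',c)
```

```text
t 22.35 p [481.1  68.9 158.5] yaw 84.15 F [ 0.2 -0.9 -1.3] z [ 0.004  0.002 -1.   ] g 0.174
rack [-152.8   27.3] Frack [ 0.3 -0.9]
t 22.45 p [478.7  65.1 156. ] yaw 83.9 F [-1.  -0.9 -1.6] z [-0.003 -0.    -1.   ] g 0.172
rack [-154.8   23.2] Frack [-0.9 -1. ]
tip [561.49698864  56.12701979  60.8840998 ] [-71.5  23.4]
[230.56138195 202.84400693] [270.31393547 183.76947695]
bail [231.15059439 201.92528215] [269.182823   195.45523449]
```

View pics/w5.png

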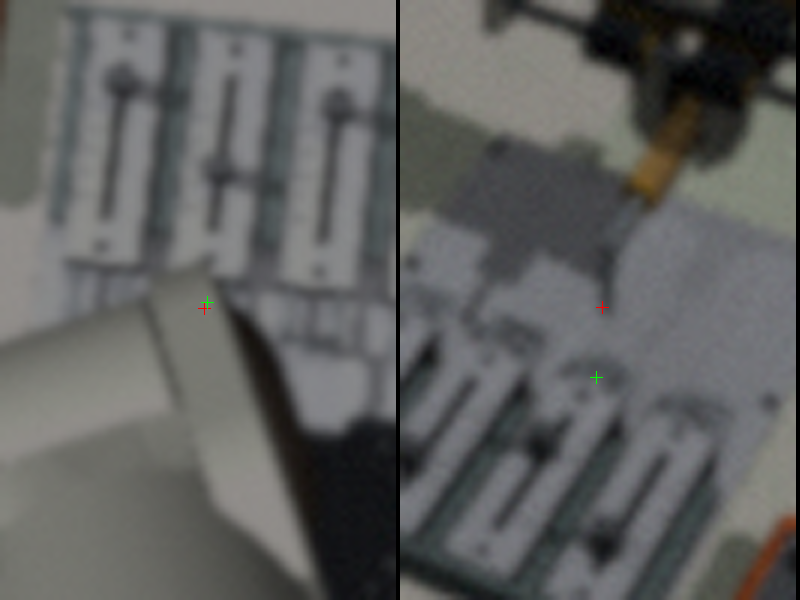

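Scene crop: hook tip at (608,312), right over the loop of the second fader at (597,370), its knob part way; others' knobs fully home. I move 5 mm forward and lower.

Emit:
{"fn": "drive_tool", "kwargs": {"deltas": [1,-3,-0.5,0,0,0,0,1,-2.5,-0.5,0,0,0,0,1,0,0,0,0,0,0,1,0,0,14,0,0,0,1,0,0,14,0,0,0,1,0,0,10,0,0,0,1,0,0,6,0,0,0,1,0,0,3,0,0,0]}}

```text
time: 23.45
eef_pos: [0.4853, 0.0633, 0.1094]
orientation: [0.054, 0.999, -0.0, -0.0]
force: [0.6, 0.6, -0.9]
gripper_width: 0.171
```

Run:
```python
from h import *
rst()
f=grab('scene');rst()
o=get_obs(); M=R.from_quat(o['orientation']).as_matrix(); p=np.array(o['eef_pos'])
tip=p+M@np.array([-.0836,0,.0949]); print('tip',tip*1000,RK(tip*1000))
q=proj(f,tip); x0,y0=int(q[0])-35,int(q[1])-35
i=cv2.cvtColor(f['pixels'],cv2.COLOR_RGB2BGR)[y0:y0+60,x0:x0+80]; cv2.imwrite('pics/w6.png',cv2.resize(i,None,fx=10,fy=10,interpolation=cv2.INTER_CUBIC)); print((q-[x0,y0])*10)
```

```text
t 23.45 p [485.3  63.3 109.4] yaw 83.83 F [ 0.6  0.6 -0.9] z [-0.001 -0.    -1.   ] g 0.171
rack [-148.1   22.2] Frack [0.5 0.7]
t 23.5 p [485.3  63.3 109.4] yaw 83.82 F [ 0.2 -0.3 -0.7] z [-0.001 -0.    -1.   ] g 0.17
rack [-148.1   22.2] Frack [ 0.3 -0.3]
tip [568.31281183  54.27552436  14.43058236] [-64.5  22.3]
[355.52075922 351.63203645]
```

View pics/w6.png

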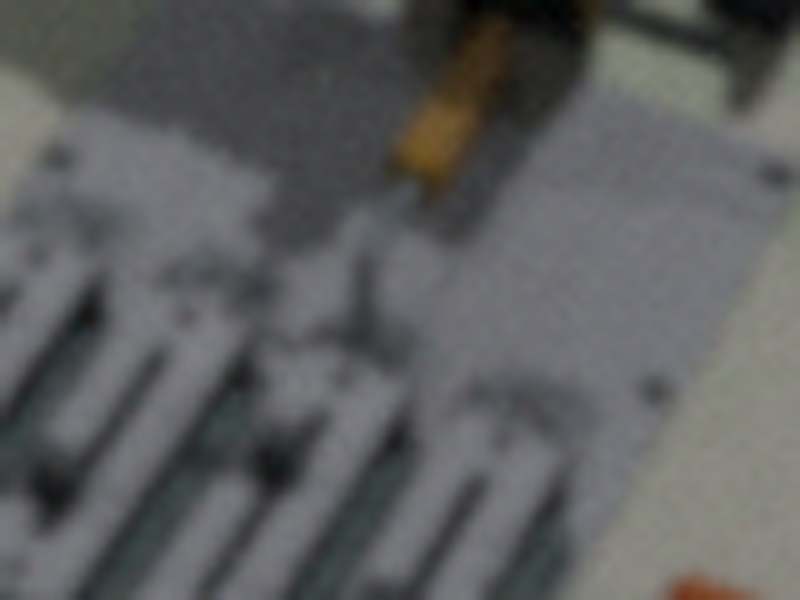

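Hook stands inside the loop at (365,330), no contact force. Lower further and start the drag.

Emit:
{"fn": "drive_tool", "kwargs": {"deltas": [1,0,0,3,0,0,0,1,0,0,3,0,0,0,1,4,0,0,0,0,0,1,6,0,0,0,0,0,1,8,0,0,0,0,0,1,10,0,0,0,0,0,1,10,0,0,0,0,0,1,10,0,0,0,0,0]}}

```text
time: 24.5
eef_pos: [0.4372, 0.0685, 0.1041]
orientation: [0.054, 0.999, 0.0, 0.0]
force: [2.1, -0.7, -0.9]
gripper_width: 0.171
```

```bash
python3 -c "
from h import *
rst();print(get_obs()['qpos'].round(2))"
```

```text
t 24.5 p [437.2  68.5 104.1] yaw 83.82 F [ 2.1 -0.7 -0.9] z [ 0.  0. -1.] g 0.171
rack [-196.4   22.1] Frack [ 2.2 -0.5]
[-0.01  0.43 -0.24  2.19  0.19  0.54  1.07]
```

Emit:
{"fn": "drive_tool", "kwargs": {"deltas": [1,10,0,0,0,0,0,1,10,0,0,0,0,0,1,8,0,0,0,0,0,1,6,0,0,0,0,0,1,6,0,0,0,0,0,1,4,0,0,0,0,0,1,4,0,0,0,0,0,1,4,0,0,0,0,0]}}

```text
time: 25.5
eef_pos: [0.386, 0.074, 0.104]
orientation: [0.054, 0.999, 0.0, 0.0]
force: [1.9, 0.5, -0.7]
gripper_width: 0.168
```

```bash
python3 -c "
from h import *
rst();print(get_obs()['qpos'].round(2))"
```

```text
t 25.5 p [386.  74. 104.] yaw 83.8 F [ 1.9  0.5 -0.7] z [ 0.  0. -1.] g 0.168
rack [-247.9   21.9] Frack [1.9 0.7]
[-0.04  0.37 -0.25  2.3   0.19  0.49  1.03]
```

Emit:
{"fn": "drive_tool", "kwargs": {"deltas": [1,3,0,0,0,0,0,1,3,0,0,0,0,0,1,3,0,0,0,0,0,1,0,0,0,0,0,0,1,-4,0,0,0,0,0,1,-3,0,0,0,0,0,1,0,0,-8,0,0,0,1,0,0,-15,0,0,0]}}

```text
time: 26.5
eef_pos: [0.3834, 0.0741, 0.1271]
orientation: [0.054, 0.999, -0.0, -0.001]
force: [0.0, 1.2, -1.5]
gripper_width: 0.173
```

Emit:
{"fn": "drive_tool", "kwargs": {"deltas": [1,0,0,-15,0,0,0,1,0,0,-15,0,0,0,1,0,0,-15,0,0,0,1,0,-25,0,0,0,0,1,0,-30,0,0,0,0,1,0,-35,0,0,0,0,1,0,-40,0,0,0,0,1,0,-30,0,0,0,0]}}

```text
time: 27.5
eef_pos: [0.3663, -0.0863, 0.1725]
orientation: [0.054, 0.999, -0.0, 0.0]
force: [-0.2, 0.3, -1.0]
gripper_width: 0.169
```

Run:
```python
from h import *
rst()
f=grab('top'); i=cv2.cvtColor(f['pixels'],cv2.COLOR_RGB2BGR); g=grab('scene'); j=cv2.cvtColor(g['pixels'],cv2.COLOR_RGB2BGR)
st()
c=np.zeros((600,800,3),np.uint8); c[:,:400]=cv2.resize(i[145:265,195:275],None,fx=5,fy=5,interpolation=cv2.INTER_CUBIC)
c[:600,400:800]=cv2.resize(j[130:250,205:285],None,fx=5,fy=5,interpolation=cv2.INTER_CUBIC)
for x in(-35,-45):
  q=[proj(f,[*W(x,y)/1000,.028]) for y in(4,44)]; q=[tuple(int(a) for a in (k-[195,145]+.5)*5) for k in q]; cv2.line(c,*q,(0,0,255) if x==-35 else (0,200,0),1)
cv2.imwrite('pics/w7.png',c)
```

```text
t 27.5 p [366.3 -86.3 172.5] yaw 83.76 F [-0.2  0.3 -1. ] z [ 0. -0. -1.] g 0.169
rack [-249.9 -139.5] Frack [-0.2  0.3]
t 27.6 p [366.1 -87.6 172.4] yaw 83.52 F [-0.8  0.7  0.2] z [-0.    -0.001 -1.   ] g 0.169
```

View pics/w7.png

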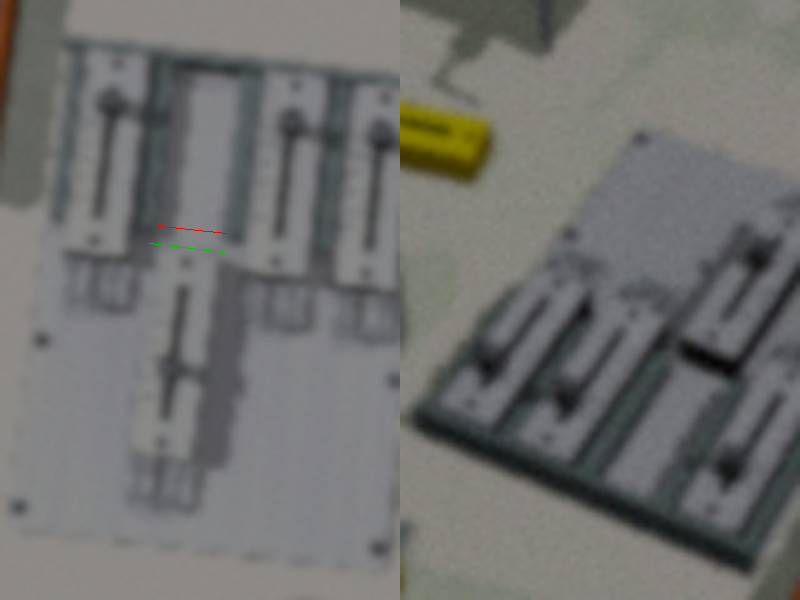

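The top crop shows the fader flat on the apron, its back end at or in front of the green −45 mm line (dividers end at the red −35 line); the other three knobs are home. Now returning the hook.

```bash
python3 -c "
from h import *
plan([(428.7,-339.3,172,74.3,8)],1)"
```

```text
1,-11.3,-30.4,0.0,0,0,1.2,1,-11.9,-30.1,0.0,0,0,1.2,1,-12.5,-29.9,0.0,0,0,1.2,1,-13.1,-29.6,0.0,0,0,1.2,1,-13.7,-29.4,0.0,0,0,1.2,1,-14.3,-29.1,0.0,0,0,1.2,1,-14.9,-28.8,0.0,0,0,1.2,1,-15.5,-28.5,0.0,0,0,1.2
```

Emit:
{"fn": "drive_tool", "kwargs": {"deltas": [1,-11.3,-30.4,0,0,0,1.2,1,-11.9,-30.1,0,0,0,1.2,1,-12.5,-29.9,0,0,0,1.2,1,-13.1,-29.6,0,0,0,1.2,1,-13.7,-29.4,0,0,0,1.2,1,-14.3,-29.1,0,0,0,1.2,1,-14.9,-28.8,0,0,0,1.2,1,-15.5,-28.5,0,0,0,1.2]}}

```text
time: 28.6
eef_pos: [0.4305, -0.3362, 0.1722]
orientation: [0.137, 0.991, 0.001, -0.0]
force: [0.5, -0.8, -1.6]
gripper_width: 0.171
```

Emit:
{"fn": "drive_tool", "kwargs": {"deltas": [1,0,0,0,0,0,0,1,0,0,15,0,0,0,1,0,0,15,0,0,0,1,0,0,10,0,0,0,1,0,0,5,0,0,0,1,0,0,0,0,0,0,1,0,0,0,0,0,0,1,0,0,0,0,0,0]}}

```text
time: 29.6
eef_pos: [0.4301, -0.3366, 0.1275]
orientation: [0.137, 0.991, -0.0, 0.0]
force: [0.1, -0.2, -0.7]
gripper_width: 0.171
```

```bash
python3 -c "
from h import *
st();plan([(428.7,-339.3,103.5,74.3,1)],1)"
```

```text
t 29.6 p [ 430.1 -336.6  127.5] yaw 74.2 F [ 0.1 -0.2 -0.7] z [ 0.001 -0.001 -1.   ] g 0.171
1,0.6,-2.9,24.0,0,0,-0.1
```

Emit:
{"fn": "drive_tool", "kwargs": {"deltas": [1,0.6,-2.9,0,0,0,0,1,0,0,0,0,0,0,1,0,0,6,0,0,0,1,0,0,6,0,0,0,1,0,0,6,0,0,0,1,0,0,3,0,0,0,1,0,0,2.5,0,0,0,1,0,0,0,0,0,0]}}

```text
time: 30.6
eef_pos: [0.4284, -0.339, 0.1033]
orientation: [0.137, 0.991, 0.0, -0.0]
force: [-0.7, 0.0, -1.1]
gripper_width: 0.17
```

```bash
python3 -c "
from h import *
st()"
```

```text
t 30.6 p [ 428.4 -339.   103.3] yaw 74.21 F [-0.7  0.  -1.1] z [-0.  0. -1.] g 0.17
```

Emit:
{"fn": "drive_tool", "kwargs": {"deltas": [1,0,0,0.5,0,0,0,1,0,0,0.3,0,0,0,-0.3,0,0,0,0,0,0,-0.3,0,0,0,0,0,0,-0.3,0,0,0,0,0,0,-0.3,0,0,0,0,0,0,-0.3,0,0,0,0,0,0,-0.3,0,0,0,0,0,0]}}

```text
time: 31.6
eef_pos: [0.4284, -0.339, 0.1027]
orientation: [0.137, 0.991, 0.0, -0.0]
force: [-0.2, 1.5, -0.7]
gripper_width: 0.651
```

Emit:
{"fn": "drive_tool", "kwargs": {"deltas": [-0.3,0,0,-10,0,0,0,-0.3,0,0,-20,0,0,0,-0.3,0,0,-25,0,0,0,-0.3,0,0,-30,0,0,0,-0.3,-15,0,-30,0,0,0,-0.3,-20,0,-20,0,0,0,-0.3,-20,0,0,0,0,0,-0.3,-10,0,0,0,0,0]}}

```text
time: 32.6
eef_pos: [0.492, -0.3568, 0.2386]
orientation: [0.137, 0.991, -0.0, 0.001]
force: [0.4, 0.1, -0.5]
gripper_width: 0.65
```

Run:
```python
from h import *
st()
w=grab('wrist'); f=grab('top'); g=grab('scene')
c=np.zeros((600,800,3),np.uint8)
cv=lambda f:cv2.cvtColor(f['pixels'],cv2.COLOR_RGB2BGR)
c[:300,:400]=cv2.resize(cv(w),(400,300)); c[:300,400:]=cv2.resize(cv(f)[60:285,110:410],(400,300)); c[300:,:400]=cv2.resize(cv(g)[90:300,130:410],(400,300)); c[300:,400:]=cv2.resize(cv(f)[140:260,190:290],(400,300)) 
cv2.imwrite('pics/w8.png',c); st()
hsv=cv2.cvtColor(w['pixels'],cv2.COLOR_RGB2HSV); m=cv2.inRange(hsv,(8,90,60),(25,255,255)); n,l,s,_=cv2.connectedComponentsWithStats(m)
for k in range(1,n):
    if s[k,4]>800:
        r=cv2.minAreaRect(np.argwhere(l==k)[:,::-1].astype(np.float32)); print(r,s[k]); print(onz(w,*r[0],.063)*1000)
```

```text
t 32.6 p [ 492.  -356.8  238.6] yaw 74.24 F [ 0.4  0.1 -0.5] z [ 0.001 -0.001 -1.   ] g 0.65
t 32.75 p [ 490.6 -356.4  237.3] yaw 74.23 F [-0.3 -0.1 -0.1] z [-0.001  0.001 -1.   ] g 0.648
((255.5, 113.0), (128.0, 17.0), 90.0) [ 247   49   18  129 2194]
[ 424.31207251 -337.07995941   63.        ]
((330.97021484375, 330.4866638183594), (12.626842498779297, 295.99566650390625), 89.69029235839844) [ 183  324  297   14 2579]
[ 674.33658533 -319.7791862    63.        ]
```

View pics/w8.png

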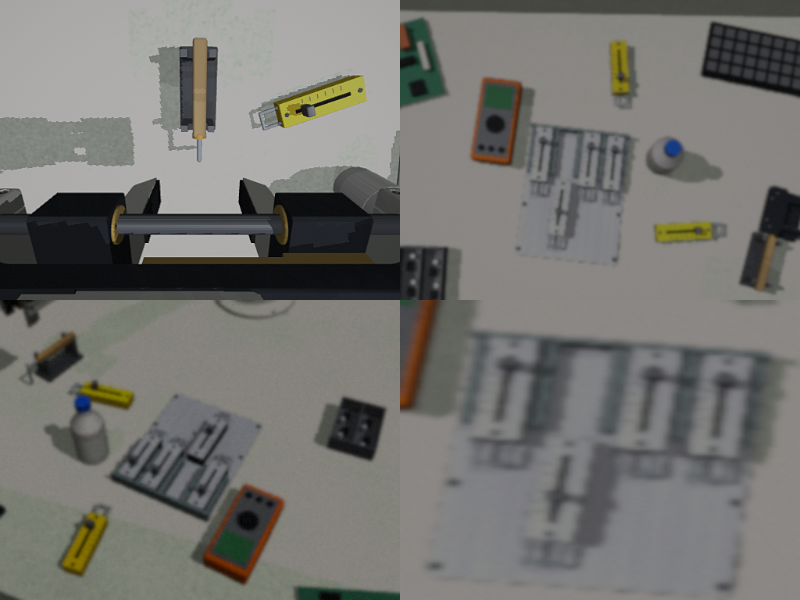

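The hook lies level in its rest at (200,90). The sticking fader is flat on the apron, the other three are home, and the bystanders have not moved. Handing in.

```bash
python3 -c "
from h import *
print(hand_in())"
```

```text
the job is handed in; nothing more can be done
None
```

The job is done and handed in at about 33 s of robot time, well under the 72 s limit; the hand-in gave no verdict.

**Knobs:** All four were pushed in turn. Three reached the end stop, at 10–11 N on the tool. The second fader from the left stopped dead at about 16.5 mm at 8 N, and I pushed it no further.

**Sticking fader:** I hooked its wire loop and dragged it out with about 2 N of pull. It lies flat on the apron, with its back end about 10 mm in front of the dividers.

**Hook:** It is back in its rest, within about 2 mm of where it lay before.

**Last checks:** The final top, scene and wrist pictures show the three sound faders in their bays with their knobs at the back. The meter, tray, bottle and yellow look-alikes look unmoved, and the robot touches nothing. No check failed. There were two small disagreements:
- **Hook tip:** during the approach, the tip was about 2 mm off its predicted place in the scene camera, within the calibration error.
- **Upward force:** the tool showed about 4–5 N upward early in the first push; it went away when I raised the fingers 3 mm.

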